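# Load the spray stand

### The job

Load the spray stand for the next coat: take every white cowl, unstacking the nested ones (they stick a little) without toppling a stack, and set each fully down on a spigot of its own, leaving the red cowl that is already there and the tin, tape, spanner and flange where they are. Also hang the yellow bracket by its hook on the blue bar and let go of it so that it stays there. When all of it is loaded, press the green ready button fully down, and leave everything in place.

Things in the scene. Friction and masses are not known exactly. Their poses are not given: they have to be found in the camera images.
- cowl_a1: a white steel cowl, like an upside-down cup, 160 g: hollow skirt 50 mm high, 70 mm across at the open rim, 53 at its top, bore 59 at the rim, 43 at the inner roof 43 mm up; on it a solid round boss to grip, 40 mm across, z 50 to 75 mm. Origin: centre of the rim, z up. Bottom of one nested stack, on a 12 mm pad
- cowl_a2: a white steel cowl, like an upside-down cup, 160 g: hollow skirt 50 mm high, 70 mm across at the open rim, 53 at its top, bore 59 at the rim, 43 at the inner roof 43 mm up; on it a solid round boss to grip, 40 mm across, z 50 to 75 mm. Origin: centre of the rim, z up. Nests 32 mm higher, lightly wedged (the lower may come along: lift straight, slowly). On cowl_a1
- cowl_a3: a white steel cowl, like an upside-down cup, 160 g: hollow skirt 50 mm high, 70 mm across at the open rim, 53 at its top, bore 59 at the rim, 43 at the inner roof 43 mm up; on it a solid round boss to grip, 40 mm across, z 50 to 75 mm. Origin: centre of the rim, z up. Nests 32 mm higher, lightly wedged (the lower may come along: lift straight, slowly). On cowl_a2; may be absent
- cowl_b1: a white steel cowl, like an upside-down cup, 160 g: hollow skirt 50 mm high, 70 mm across at the open rim, 53 at its top, bore 59 at the rim, 43 at the inner roof 43 mm up; on it a solid round boss to grip, 40 mm across, z 50 to 75 mm. Origin: centre of the rim, z up. Bottom of the other stack, on a 12 mm pad
- cowl_b2: a white steel cowl, like an upside-down cup, 160 g: hollow skirt 50 mm high, 70 mm across at the open rim, 53 at its top, bore 59 at the rim, 43 at the inner roof 43 mm up; on it a solid round boss to grip, 40 mm across, z 50 to 75 mm. Origin: centre of the rim, z up. Nests 32 mm higher, lightly wedged (the lower may come along: lift straight, slowly). On cowl_b1; may be absent
- cowl_s: a white steel cowl, like an upside-down cup, 160 g: hollow skirt 50 mm high, 70 mm across at the open rim, 53 at its top, bore 59 at the rim, 43 at the inner roof 43 mm up; on it a solid round boss to grip, 40 mm across, z 50 to 75 mm. Origin: centre of the rim, z up. Stands alone on the table; may be absent
- bracket: a yellow bracket of 8 mm plate (thickness along its x), 300 g. Origin: on its lower edge under the tab, z up. Lower plate y -15 to 40, z 0 to 65 mm; above it a tab to pinch, y -15 to 15, z 65 to 145 mm. It has a hook on its -y side (bracket_hook). It starts upright in a slot 11 mm wide, 25 mm deep, floor 10 mm above the table: lift it straight out
- bracket_hook (a point): middle of the roof of the bracket's hook, at (0, -26.5, 95) mm in the bracket's frame, same axes. An arm (z 95 to 105) from the tab to y = -46 ends in a lip (y -46 to -38) down to z = 65: hook open below, 23 mm wide, 30 deep. The centre of mass is about 33 mm to +y of it and 42 mm below, so once hung the bracket swings about 40 degrees
- bar_mid (a point): point on the axis of the blue hanging bar, 155 mm above the table; the bar is round, 12 mm thick, runs along this point's x, from a blue post 45 mm away on the +x side to a tip 45 mm away on the -x side that turns up 22 mm above the axis; the bracket hangs with its x along the bar, either way round
- ready (a joint): green ready button, 36 mm across, in a yellow collar on a grey box: 0 as it stands, 0.007 m fully down, about 5 N; it springs back
- ready_top (a point): centre of the top face of the ready button, about 73 mm above the table
- tin: a paint tin 76 mm across, 110 mm tall, not part of the job; origin: centre of its foot
- tape: a roll of masking tape, 100 mm across, 35 mm tall, not part of the job; origin: centre of its underside
- spanner: a 200 mm spanner lying flat, not part of the job; origin: on the table under it
- flange: a dark steel flange 120 mm across, 30 mm tall, not part of the job; origin: centre of its underside
- done_1: a red cowl of the same shape, already in place on spigot0; exactly one of the two red cowls is present; leave it alone. Origin: centre of its rim
- done_2: a red cowl of the same shape, already in place on spigot4; exactly one of the two red cowls is present; leave it alone. Origin: centre of its rim
- spigot0 (a point): foot centre of one of the six upright aluminium spigots, on the top face of the dark stand plate (12 mm above the table): 40 mm tall above this point, 52 mm across at the foot, tapering to 37 at the top. A cowl that is home has its rim on the plate and its origin here (3 mm side play). Spigots are 100 mm apart
- spigot1 (a point): foot centre of one of the six upright aluminium spigots, on the top face of the dark stand plate (12 mm above the table): 40 mm tall above this point, 52 mm across at the foot, tapering to 37 at the top. A cowl that is home has its rim on the plate and its origin here (3 mm side play). Spigots are 100 mm apart
- spigot2 (a point): foot centre of one of the six upright aluminium spigots, on the top face of the dark stand plate (12 mm above the table): 40 mm tall above this point, 52 mm across at the foot, tapering to 37 at the top. A cowl that is home has its rim on the plate and its origin here (3 mm side play). Spigots are 100 mm apart
- spigot3 (a point): foot centre of one of the six upright aluminium spigots, on the top face of the dark stand plate (12 mm above the table): 40 mm tall above this point, 52 mm across at the foot, tapering to 37 at the top. A cowl that is home has its rim on the plate and its origin here (3 mm side play). Spigots are 100 mm apart
- spigot4 (a point): foot centre of one of the six upright aluminium spigots, on the top face of the dark stand plate (12 mm above the table): 40 mm tall above this point, 52 mm across at the foot, tapering to 37 at the top. A cowl that is home has its rim on the plate and its origin here (3 mm side play). Spigots are 100 mm apart
- spigot5 (a point): foot centre of one of the six upright aluminium spigots, on the top face of the dark stand plate (12 mm above the table): 40 mm tall above this point, 52 mm across at the foot, tapering to 37 at the top. A cowl that is home has its rim on the plate and its origin here (3 mm side play). Spigots are 100 mm apart

How it is judged:
On the way, in this order (a step that is already met when the one before it is completed fails the run):
1. every white cowl is home on a spigot and the bracket hangs free on the bar ((distance between cowl_a1 and spigot0 below 0.008 m or distance between cowl_a1 and spigot1 below 0.008 m or distance between cowl_a1 and spigot2 below 0.008 m or distance between cowl_a1 and spigot3 below 0.008 m or distance between cowl_a1 and spigot4 below 0.008 m or distance between cowl_a1 and spigot5 below 0.008 m) and (distance between cowl_a2 and spigot0 below 0.008 m or distance between cowl_a2 and spigot1 below 0.008 m or distance between cowl_a2 and spigot2 below 0.008 m or distance between cowl_a2 and spigot3 below 0.008 m or distance between cowl_a2 and spigot4 below 0.008 m or distance between cowl_a2 and spigot5 below 0.008 m) and (distance between cowl_a3 and spigot0 below 0.008 m or distance between cowl_a3 and spigot1 below 0.008 m or distance between cowl_a3 and spigot2 below 0.008 m or distance between cowl_a3 and spigot3 below 0.008 m or distance between cowl_a3 and spigot4 below 0.008 m or distance between cowl_a3 and spigot5 below 0.008 m) and (distance between cowl_b1 and spigot0 below 0.008 m or distance between cowl_b1 and spigot1 below 0.008 m or distance between cowl_b1 and spigot2 below 0.008 m or distance between cowl_b1 and spigot3 below 0.008 m or distance between cowl_b1 and spigot4 below 0.008 m or distance between cowl_b1 and spigot5 below 0.008 m) and (distance between cowl_b2 and spigot0 below 0.008 m or distance between cowl_b2 and spigot1 below 0.008 m or distance between cowl_b2 and spigot2 below 0.008 m or distance between cowl_b2 and spigot3 below 0.008 m or distance between cowl_b2 and spigot4 below 0.008 m or distance between cowl_b2 and spigot5 below 0.008 m) and (distance between cowl_s and spigot0 below 0.008 m or distance between cowl_s and spigot1 below 0.008 m or distance between cowl_s and spigot2 below 0.008 m or distance between cowl_s and spigot3 below 0.008 m or distance between cowl_s and spigot4 below 0.008 m or distance between cowl_s and spigot5 below 0.008 m) and angle between each of cowl_a1, cowl_a2, cowl_a3, cowl_b1, cowl_b2, cowl_s's own z axis and vertical below 0.12 rad and x of bracket_hook in the frame of bar_mid between -0.04 and 0.04 m and y of bracket_hook in the frame of bar_mid between -0.02 and 0.02 m and z of bracket_hook in the frame of bar_mid between -0.01 and 0.018 m and contact force between the fingers and bracket below 0.1 N), for 0.2 s.
2. the ready button is pressed (value of joint ready above 0.005 m), for 0.02 s.
At the end, for the whole second after the job is handed in: Each white cowl upright (0.12 rad), rim centre within 8 mm of a spigot foot; hook roof on the bar (within 40 mm of its middle along it, 20 mm across, 10 mm below to 18 mm above its axis), fingers off the bracket; all at rest; the button has been pressed and has sprung back (all of step 1 and linear speed of each of cowl_a1, cowl_a2, cowl_a3, cowl_b1, cowl_b2, cowl_s, bracket below 0.03 m/s and angular speed of bracket below 0.5 rad/s and value of joint ready below 0.003 m); the robot touches nothing.
It fails at once if the red cowl is moved (distance of any of done_1, done_2 from where it was at the start of the episode above 0.02 m).
It fails at once if a stacked cowl is toppled (angle between any of cowl_a1, cowl_a2, cowl_a3, cowl_b1, cowl_b2's own z axis and vertical above 0.9 rad).
It fails at once if the tin, tape, spanner or flange is knocked aside (distance of any of tin, tape, spanner, flange from where it was at the start of the episode above 0.04 m).
Of cowl_a3, cowl_b2, cowl_s only 1 to 2 are there at a start; the rules pass over those that are not, and their reading is None.
Of done_1, done_2 only 1 to 1 are there at a start; the rules pass over those that are not, and their reading is None.
At some moment in a run one of cowl_s may be knocked a few centimetres aside while the robot is not near it.
It also fails if it takes over 210 s, if anything falls off the work surface, if the arm or the gripper's body presses on something with over 40 N, if the wrist force passes 120 N, or if a joint passes its speed limit or range.

### The arm

A 6-joint arm with a two-finger parallel gripper is mounted at the origin on the work surface. World frame = base frame: x ahead of the robot, y to its left, z up, the work surface at z = 0. Lengths are in m, angles in rad, forces in N, time in s.
With the tool pointing down it reaches from about 0.275 to 0.825 m from the base axis. Payload 4.9 kg.
Tool frame: the origin (TCP) lies at the centre of the arm's flange, where the gripper is bolted on; the fingertips stand 173 mm ahead of it and the grasp point (between the pads) lies 155 mm ahead of it (r.pinch_z is the z of the grasp point in the tool frame, in m); z points along the fingers, y is the line along which they close (so a half turn about z gives the same grasp; the last joint's range is limited). The gripper opens to 85 mm and grips with 20 to 120 N. Pads are 22 mm wide; open, the fingers measure 114 mm over their backs; the gripper's body (76 mm by 85 mm) begins 54 mm behind the grasp point. The pads swing forward as they close: fully open they stand 13 mm farther back than shut.
Start: joints at [1.04, 0.326, -0.193, 1.052, 0, 1.437], TCP at [0.213, 0.507, 0.405] pointing down, gripper open.
Joint ranges: [-2.65, 2.65], [-0.97, 1.79], [-1.3, 1.35], [-1.93, 2.1], [-1.47, 1.37], [-3.14, 3.14]. Speed limits (rad/s): [2.57, 2.57, 3.14, 3.14, 3.14, 3.14].

### API

Orientations are given as a unit quaternion [x, y, z, w].
In Python, from cell import r gives the robot as it stands. Calls block until the motion is done:
- r.movep(position, orientation): joint-space move of the TCP to a pose.
- r.servo_line(position, rate=0.15, frame=None): straight line of the TCP; frame=None keeps the orientation; rate is the mean speed in m/s.
- r.movej(angles): joint-space move.
- r.open() and r.gripper_close(): open the fingers fully, or close them until they stop; the grip force is fixed at half the most.
- r.pause(seconds).
- r.ik(position, orientation): joint angles nearest the present ones, or None.
- r.state(): the state.
- r.grab_frame(name): name is "scene" or "top" or "wrist"; returns (picture, depth): 480x640x3 uint8, blue, green, red; 480x640 float32, m along the optical axis (not along the pixel's ray), 0 where there is no reading.
- r.camera_model(name): a dict with "fx", "fy", "cx", "cy" (pixels), "D" ([k1, k2, p1, p2, k3] as OpenCV has them; the pictures are not rectified), "R" (3x3) and "t" (3): a world point X has camera coordinates R X + t. Camera axes: x right, y down, z forward; pixel columns grow to the right and rows downward; lengths in m; the calibration is good to about 2 mm. A picture is of the moment at which its call begins: read the wrist's pose just before it. camera_model takes no time and is no camera call; for the wrist camera it gives the pose at the moment of the call.
A pose or a line that the arm cannot do raises r.Unreachable and nothing moves.
- r.job_done(): hands the job in; it is judged then, once.
Trained networks look in the newest picture that a camera, given by its name, has taken for a name from the list of things; names that differ only in an ending like _2 or _b are one class to them, and where a whole thing is asked for, a point or a joint stands for the part that bears it (a point fixed in the world has none). Each returns a list of dicts, best first, with "confidence" (0 to 1); they miss things now and then, are a little off and sometimes report something else, mostly with a low value. They report only what shows in the picture. A call takes as long as a camera call.
- r.spot_in(query, camera): "bbox" ([left, top, right, bottom] in pixels, round what is visible of it).
- r.regions_of(query, camera): "mask" (480x640 bool, what is visible of it) and "bbox" ([left, top, right, bottom] in pixels, round what is visible of it).
The state is a dict: "time": time; "qpos": joint angles; "qvel": joint speeds; "joint_torque": joint torques, N m; "eef_pos": TCP position; "orientation": TCP orientation; "force": force on the tool from outside, world axes, zero at the start; "ft_torque": the same for the moment, N m; "grip_width": finger opening in m; "grip_force": force on a finger pad.
Only numpy, scipy, OpenCV 4.12 (cv2) and the standard library are available. Lean on these libraries where they do the work, as an engineer would, in place of code of your own. Each camera call takes 0.05 s, during which the arm holds its last target. There are 200 camera calls.

## Working session

There is one attempt and no reset: what is moved stays moved. The work goes in short steps, each a Python script; the robot and the scene stay as the last script left them, time stands still between calls to the robot, and variables do not carry over. Pictures are saved under pics/ and viewed, at most 14 in all, crops included, and the job is handed in when it is done.

```bash
ls; mkdir -p pics; python3 - <<'E'
from cell import r
import cv2,numpy as np
s=r.state();print(s['time'],s['eef_pos'],s['orientation'],s['grip_width'],r.pinch_z)
for n in('scene','top'):
    im,d=r.grab_frame(n);cv2.imwrite(f'pics/{n}0.png',im);np.save(f'pics/{n}0.npy',d);m=r.camera_model(n);print(n,m)
    print((d>0).mean())
E
```

```text
pics
0.0 [0.21238828 0.50703826 0.40388612] [ 1.97085999e-01  9.80385820e-01 -8.16745516e-04 -2.93079679e-04] 0.08597357592523323 0.1547
scene {'fx': 525.3160016417687, 'fy': 525.3160016417687, 'cx': 316.002719561206, 'cy': 234.6118084552908, 'D': array([-0.11089869,  0.        ,  0.        ,  0.        ,  0.        ]), 'R': array([[ 0.05689555,  0.99835652, -0.00686633],
       [ 0.57264904, -0.03826696, -0.81890702],
       [-0.81782392,  0.04266017, -0.57388513]]), 't': array([-0.0252693 , -0.22768482,  1.74236588])}
0.994638671875
top {'fx': 485.67803933725344, 'fy': 485.67803933725344, 'cx': 316.8883474076798, 'cy': 240.57657629915136, 'D': array([-0.1034078,  0.       ,  0.       ,  0.       ,  0.       ]), 'R': array([[-0.02841164, -0.99944728, -0.01726022],
       [-0.98694402,  0.03078645, -0.15809394],
       [ 0.15853794,  0.01254316, -0.98727321]]), 't': array([0.02805244, 0.54295745, 1.16963966])}
0.996044921875
```

View pics/scene0.png

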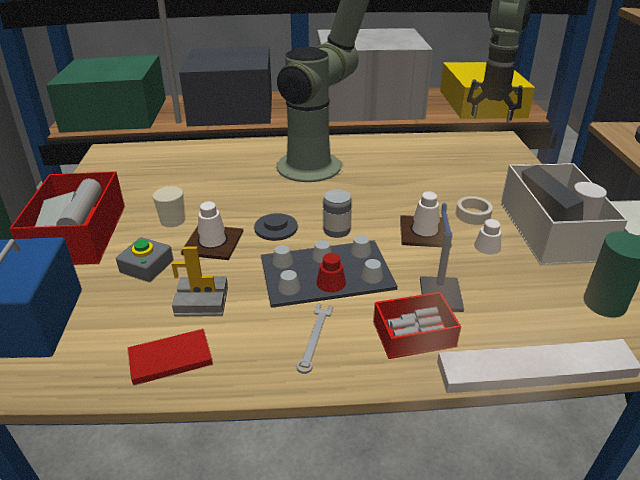

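View pics/top0.png

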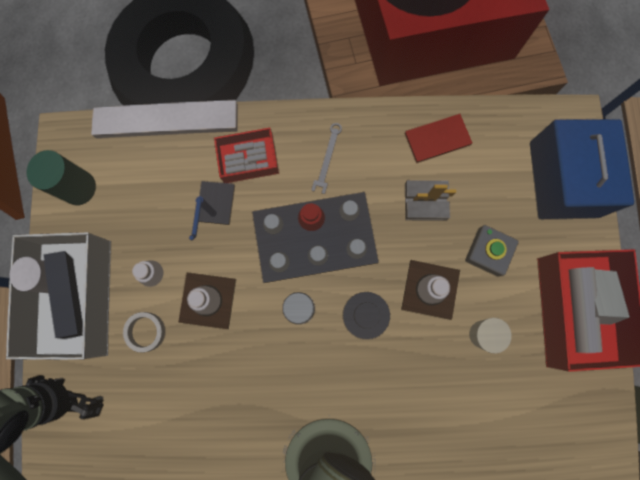

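The scene view shows two stacks, at (210,228) and (427,220), a lone cowl at (489,236), the red cowl at (331,272), the bracket in its slot at (197,285), the button at (142,247) and the bar at (446,230). The top view shows the same things with the spigots on the plate around (315,235). Next I'll turn these into positions.

```bash
cat > h.py <<'E'
from cell import r
import cv2,numpy as np
def cloud(d,m):
    K=np.array([[m['fx'],0,m['cx']],[0,m['fy'],m['cy']],[0,0,1]])
    v,u=np.mgrid[0:480,0:640]
    n=cv2.undistortPoints(np.stack([u,v],-1).reshape(-1,1,2).astype(np.float64),K,m['D']).reshape(480,640,2)
    c=np.dstack([n*d[...,None],d])
    X=(c-m['t'])@m['R']; X[d<=0]=np.nan
    return X
def look(n):
    m=r.camera_model(n); im,d=r.grab_frame(n); return im,cloud(d,m),m
E
python3 - <<'E'
from h import *
for n in('scene','top'):
    d=np.load(f'pics/{n}0.npy');m=r.camera_model(n);X=cloud(d,m);im,_=r.grab_frame(n)
    print(n)
    for q in('cowl_a1','done_1','bracket','bracket_hook','ready','ready_top','tin','tape','spanner','flange','bar_mid','spigot0'):
        for o in r.regions_of(q,n)[:7]:
            if o['confidence']<.3: continue
            P=X[o['mask']]; P=P[~np.isnan(P[:,0])]
            zt=np.percentile(P[:,2],97); T=P[P[:,2]>zt-.006]
            print(q,round(o['confidence'],2),np.array(o['bbox']).astype(int),'ztop',zt.round(3),'topc',((T.max(0)+T.min(0))/2).round(3)[:2],np.median(T,0).round(3)[:2],'ext',np.ptp(P,axis=0).round(3))
# spigot tops: top view, within plate
X=cloud(np.load('pics/top0.npy'),r.camera_model('top'))
msk=((X[...,2]>.044)&(X[...,2]<.06)).astype(np.uint8)
k,l,st,c=cv2.connectedComponentsWithStats(msk)
for i in range(1,k):
    if st[i,4]>60: P=X[l==i];print(c[i].round(),st[i,4],P.mean(0).round(4))
t=X[300:400,200:240].reshape(-1,3);print('table',np.nanmean(t,0))
E
```

```text
scene
cowl_a1 0.84 [412 189 439 227] ztop 0.12 topc [0.408 0.297] [0.411 0.296] ext [0.22  0.068 0.124]
cowl_a1 0.65 [413 218 439 235] ztop 0.045 topc [0.431 0.291] [0.438 0.295] ext [0.055 0.064 0.038]
cowl_a1 0.46 [453 198 492 222] ztop 0.038 topc [0.378 0.454] [0.344 0.448] ext [0.242 0.1   0.081]
done_1 0.78 [316 251 348 291] ztop 0.088 topc [0.615 0.025] [0.618 0.024] ext [0.078 0.066 0.081]
bracket 0.68 [171 248 213 294] ztop 0.154 topc [ 0.649 -0.28 ] [ 0.651 -0.279] ext [0.215 0.112 0.16 ]
bracket_hook 0.73 [174 246 215 294] ztop 0.154 topc [ 0.649 -0.28 ] [ 0.651 -0.281] ext [0.213 0.123 0.16 ]
bracket_hook 0.66 [296 304 332 373] ztop 0.01 topc [ 0.777 -0.021] [ 0.791 -0.026] ext [0.196 0.081 0.016]
bracket_hook 0.62 [259 233 396 307] ztop 0.053 topc [0.564 0.019] [0.539 0.01 ] ext [0.258 0.324 0.092]
ready_top 0.6 [133 239 149 255] ztop 0.075 topc [ 0.511 -0.431] [ 0.514 -0.431] ext [0.072 0.035 0.027]
ready_top 0.37 [261 236 395 307] ztop 0.053 topc [0.564 0.019] [0.538 0.01 ] ext [0.255 0.321 0.063]
tin 0.66 [322 187 353 240] ztop 0.112 topc [0.381 0.058] [0.383 0.058] ex
[... 2816 characters left out ...]
7 0.6262 0.0522]
[349. 208.] 186 [ 0.6231 -0.0718  0.051 ]
[310. 219.] 101 [0.596  0.0267 0.0536]
[271. 221.] 190 [0.5946 0.1251 0.0509]
[493. 250.] 1223 [ 0.5055 -0.428   0.0495]
[100. 296.] 351 [0.42   0.5606 0.0519]
[357. 246.] 201 [ 0.5245 -0.0859  0.0511]
[ 34. 247.] 89 [0.5491 0.7461 0.0522]
[317. 253.] 196 [0.5102 0.0124 0.0513]
[277. 260.] 200 [0.496  0.1109 0.0507]
[620. 273.] 150 [ 0.4354 -0.7544  0.0528]
[550. 313.] 330 [ 0.3436 -0.5596  0.052 ]
[148. 272.] 127 [0.4756 0.4377 0.0496]
[426. 289.] 85 [ 0.4132 -0.2516  0.0528]
[211. 300.] 92 [0.4019 0.2757 0.0519]
[ 27. 324.] 229 [0.3506 0.7552 0.0521]
[626. 342.] 162 [ 0.2628 -0.7537  0.0522]
table [0.27936262 0.2654764  0.0057027 ]
```

```bash
cat >> h.py <<'E'
from scipy.spatial.transform import Rotation as Ro
def ori(a,tilt=None):
    """tool down, closing line y at world angle a; optional extra world Rotation"""
    y=np.array([np.cos(a),np.sin(a),0]);z=np.array([0,0,-1.]);M=Ro.from_matrix(np.column_stack([np.cross(y,z),y,z]))
    return ((tilt*M) if tilt is not None else M).as_quat()
def near(a):
    """a or a+pi, the one whose last joint stays nearest to zero"""
    def c(b): 
        return b
    return a
def best(p,a):
    c=[(abs(j[5]),b) for b in(a,a+np.pi) if (j:=r.ik(p,ori(b))) is not None]
    return min(c)[1] if c else None
def hop(p,a,zs=.43):
    """up, over, down to p with closing angle a"""
    s=r.state()['eef_pos']
    if s[2]<zs-.01: r.servo_line([s[0],s[1],zs],rate=.2)
    b=best([p[0],p[1],zs],a); r.movep([p[0],p[1],zs],ori(b))
    if p[2]<zs-.005: r.servo_line(list(p),rate=.15)
E
sed -i '/^def near/,/^    return a$/d' h.py
python3 - <<'E'
from h import *
m=r.camera_model('wrist');s=r.state();R=Ro.from_quat(s['orientation']).as_matrix()
C=-m['R'].T@m['t'];print('cam in tool',R.T@(C-s['eef_pos']),'axis',R.T@m['R'][2],m['fx'])
for n,p,a in(('bar',[.53,.3,.45],0),('brk',[.60,-.27,.45],0),('stk',[.36,-.2,.45],0)):
    hop(p,a,.45); im,X,m=look('wrist'); cv2.imwrite(f'pics/w_{n}.png',im);np.save(f'pics/w_{n}.npy',X);s=r.state();print(n,s['time'],s['eef_pos'],s['qpos'].round(2))
    sub=X[::60,::80];print(np.nanmin(X,(0,1)).round(3),np.nanmax(X,(0,1)).round(3))
ims=[cv2.imread(f'pics/w_{n}.png') for n in('bar','brk')]
cv2.imwrite('pics/v1.png',cv2.resize(np.vstack(ims),(440,660))[:600] if 0 else cv2.resize(np.hstack(ims),(800,300)))
E
```

```text
cam in tool [7.06727764e-02 1.08516006e-05 3.15806295e-02] axis [-2.77132580e-01 -8.11275615e-04  9.60831346e-01] 343.4750199188078
bar 4.0583 [0.52971648 0.30036117 0.44992334] [ 0.39  0.42  0.05  1.21  0.   -1.18]
[ 0.066  0.088 -0.759] [1.84  1.285 0.378]
brk 6.175 [ 0.60029419 -0.2691323   0.45004944] [-0.53  0.51  0.21  1.27  0.    1.04]
[ 0.129 -1.64  -0.758] [1.896 0.034 0.379]
stk 7.2083 [ 0.361172   -0.20060358  0.45046787] [-0.69  0.04 -0.43  1.1   0.    0.88]
[-0.11  -0.651 -0.005] [0.827 0.011 0.379]
```

View pics/v1.png

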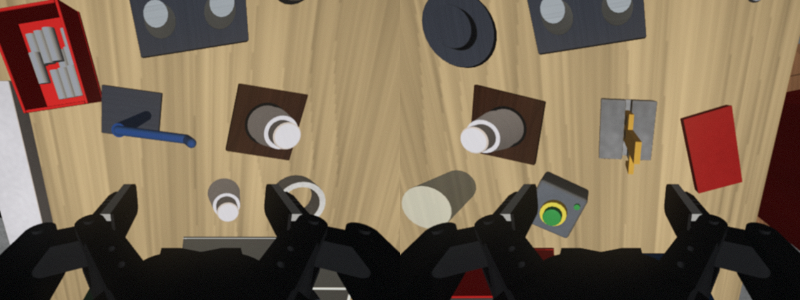

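The left half shows the bar at full-image scale (190–310, 210–225), plus the two-high stack, the lone cowl and the tape. The right half shows the bracket at about (370,215) with its hook arm, the other stack and the button. I'll measure these from the three wrist clouds and compare them with the top view.

```bash
python3 - <<'E'
from h import *
top=cloud(np.load('pics/top0.npy'),r.camera_model('top'));sc=cloud(np.load('pics/scene0.npy'),r.camera_model('scene'))
W={n:np.load(f'pics/w_{n}.npy') for n in('bar','brk','stk')};W['top']=top;W['scene']=sc
def box(X,c,h,z0,z1):
    P=X[(abs(X[...,0]-c[0])<h)&(abs(X[...,1]-c[1])<h)&(X[...,2]>z0)&(X[...,2]<z1)];return P
def rep(t,P):
    if len(P)<8: return print(t,len(P))
    c,(w,h),a=cv2.minAreaRect(P[:,:2].astype(np.float32));print(t,len(P),'mean',P.mean(0).round(4),'rect',np.round(c,4),np.round((w,h),4),round(a,1),'zmed',np.median(P[:,2]).round(4),'z99',np.percentile(P[:,2],99).round(4))
for n,X in W.items():
    print('==',n)
    rep('bar',box(X,(.585,.288),.08,.148,.166)); rep('bartip',box(X,(.585,.288),.09,.167,.2))
    rep('brk top',box(X,(.645,-.28),.06,.146,.17)); rep('brk arm',box(X,(.645,-.29),.07,.095,.125)); rep('plate',box(X,(.645,-.28),.08,.06,.085))
    for nm,c in(('A',(.404,.297)),('B',(.405,-.26))):
        P=box(X,c,.06,.06,.2); 
        if len(P)>20: z=np.percentile(P[:,2],95); rep(nm,P[P[:,2]>z-.006])
    rep('S',box(X,(.48,.447),.05,.068,.085)); rep('btn',box(X,(.507,-.43),.03,.067,.085))
    rep('table',box(X,(.5,.2),.03,-.02,.02)); rep('table-',box(X,(.5,-.2),.03,-.02,.02))
E
```

```text
== bar
bar 1948 mean [0.5949 0.2856 0.1584] rect [0.5902 0.2857] [0.0181 0.1004] 84.6 zmed 0.159 z99 0.1639
bartip 241 mean [0.5414 0.2928 0.1733] rect [0.5418 0.2933] [0.011  0.0129] 89.9 zmed 0.174 z99 0.1769
brk top 0
brk arm 0
plate 0
A 1551 mean [0.4072 0.2966 0.1178] rect [0.4065 0.2971] [0.0393 0.0398] 88.2 zmed 0.118 z99 0.1196
S 896 mean [0.4803 0.4477 0.0736] rect [0.4802 0.4495] [0.039  0.0398] 3.1 zmed 0.0738 z99 0.0755
btn 0
table 2924 mean [ 0.5     0.1994 -0.0008] rect [0.4998 0.1999] [0.0595 0.0595] 0.0 zmed -0.0008 z99 0.0011
table- 0
== brk
bar 0
bartip 0
brk top 438 mean [ 0.6466 -0.2797  0.1536] rect [ 0.647  -0.2806] [0.0302 0.0083] 88.0 zmed 0.1542 z99 0.1559
brk arm 467 mean [ 0.6445 -0.2972  0.1115] rect [ 0.6464 -0.2962] [0.0612 0.0083] 88.0 zmed 0.1138 z99 0.1239
plate 378 mean [ 0.6462 -0.2639  0.0735] rect [ 0.6469 -0.2835] [0.0854 0.0082] 87.8 zmed 0.0742 z99 0.0842
B 1557 mean [ 0.4187 -0.2727  0.118 ] rect [ 0.4175 -0.2734] [0.0391 0.0395] 1.7 zmed 0.1181 z99 0.1199
S 0
btn 688 mean [ 0.51   -0.4295  0.072 ] rect [ 0.5096 -0.4305] [0.0343 0.0346] 86.5 z
[... 2442 characters left out ...]
32  0.0721] rect [ 0.6483 -0.2832] [0.0855 0.0139] 87.7 zmed 0.0726 z99 0.0845
A 118 mean [0.4104 0.2968 0.1188] rect [0.409  0.2974] [0.0392 0.0384] 50.9 zmed 0.1189 z99 0.1224
B 127 mean [ 0.4216 -0.2722  0.1183] rect [ 0.4191 -0.2723] [0.0419 0.0377] 5.1 zmed 0.1184 z99 0.1221
S 136 mean [0.4855 0.4475 0.0744] rect [0.4832 0.448 ] [0.0401 0.0391] 6.8 zmed 0.0748 z99 0.0785
btn 116 mean [ 0.5133 -0.4302  0.072 ] rect [ 0.5116 -0.4298] [0.0351 0.0339] 73.1 zmed 0.0722 z99 0.0753
table 325 mean [5.006e-01 2.001e-01 3.000e-04] rect [0.5002 0.1998] [0.0598 0.0595] 0.7 zmed 0.0003 z99 0.0041
table- 363 mean [ 0.4997 -0.2019  0.0008] rect [ 0.4998 -0.2001] [0.0594 0.0596] 0.9 zmed 0.0 z99 0.0135
```

Both stacks are two high (top at 0.119) and the lone cowl is present (top at 0.074). That makes five white cowls for five free spigots. Next I'll locate the spigots with the wrist camera, fit the bar, and lift the top cowl of stack A.

```bash
cat >> h.py <<'E'
def disc(X,c,h,z0,z1):
    P=X[(np.hypot(X[...,0]-c[0],X[...,1]-c[1])<h)&(X[...,2]>z0)&(X[...,2]<z1)]
    (cx,cy),rad=cv2.minEnclosingCircle(P[:,:2].astype(np.float32)) if len(P)>20 else ((0,0),0)
    return np.array([cx,cy]),rad,(np.median(P[:,2]) if len(P) else 0),len(P)
G=.225  # TCP above a cowl's rim while gripped
def lift(p,zc,a,h=.06):
    """grip cowl with rim height zc at p and raise slowly"""
    r.open(); hop([p[0],p[1],zc+G],a)
    f0=r.state()['force'][2]; r.gripper_close(); r.pause(.2); s=r.state(); print('grip',s['grip_width'].round(4),s['grip_force'],s['eef_pos'].round(4))
    x,y,z=s['eef_pos']; r.servo_line([x,y,z+h],rate=.02); r.pause(.3); s=r.state(); print('lifted',s['grip_width'].round(4),'dFz',(s['force'][2]-f0).round(2),s['time'])
E
python3 - <<'E'
from h import *
X=np.load('pics/w_bar.npy');P=X[(abs(X[...,0]-.585)<.03)&(abs(X[...,1]-.288)<.03)&(X[...,2]>.157)&(X[...,2]<.168)]
k=np.polyfit(P[:,0],P[:,1],1);print('bar y=',k,np.polyval(k,.5865),P[:,2].max())
r.open(); hop([.43,.02,.45],0,.45); im,X,m=look('wrist')
S=[]
for g in[(.626,-.0718),(.5976,.1251),(.5275,-.0859),(.5132,.0124),(.499,.1109),(.612,.0265)]:
    c,rad,z,n=disc(X,g,.03,.047,.06) if g[0]!=.612 else disc(X,g,.03,.08,.1); S.append(c);print(c.round(4),rad,z,n)
np.save('spig.npy',S)
lift([.4067,.2969],.044,np.pi/2); im,X,m=look('wrist'); cv2.imwrite('pics/liftA.png',im)
im,X,m=look('scene');cv2.imwrite('pics/liftAs.png',im[120:260,360:560])
print(disc(X,(.408,.297),.05,.06,.1))
E
```

```text
bar y= [-0.13589097  0.36705323] 0.28735317058976756 0.16180529844089722
[ 0.6256 -0.0728] 0.019756264984607697 0.051263788413695 833
[0.5967 0.1244] 0.02008979022502899 0.05099475949108929 1267
[ 0.5269 -0.0875] 0.019404374063014984 0.051336983663425206 802
[0.5123 0.0111] 0.019268354400992393 0.051305007933823546 946
[0.4978 0.1097] 0.019760580733418465 0.05101382387335479 1203
[0.6114 0.0257] 0.020740695297718048 0.0860109684383461 1377Traceback (most recent call last):
  File "<stdin>", line 9, in <module>
  File "h.py", line 34, in lift
    f0=r.state()['force'][2]; r.gripper_close(); r.pause(.2); s=r.state(); print('grip',s['grip_width'].round(4),s['grip_force'],s['eef_pos'].round(4))
                                                                                        ^^^^^^^^^^^^^^^^^^^^^
AttributeError: 'float' object has no attribute 'round'
```

```bash
sed -i "s/\['grip_width'\].round(4)/['grip_width']/g; s/r.open(); hop(\[p\[0\],p\[1\],zc+G\],a)$/if not held: r.open(); hop([p[0],p[1],zc+G],a)/; s/def lift(p,zc,a,h=.06)/def lift(p,zc,a,h=.06,held=False)/" h.py
sed -i "s/if not held: r.open(); hop(\(.*\))$/if not held:\n        r.open(); hop(\1)/" h.py; sed -n 28,42p h.py
python3 - <<'E'
from h import *
lift([.4067,.2969],.044,np.pi/2,held=True)
im,X,m=look('scene');cv2.imwrite('pics/liftAs.png',cv2.resize(im[120:260,360:560],None,fx=3,fy=3))
print(disc(X,(.408,.297),.05,.06,.1))
E
```

```text
(cx,cy),rad=cv2.minEnclosingCircle(P[:,:2].astype(np.float32)) if len(P)>20 else ((0,0),0)
    return np.array([cx,cy]),rad,(np.median(P[:,2]) if len(P) else 0),len(P)
G=.225  # TCP above a cowl's rim while gripped
def lift(p,zc,a,h=.06,held=False):
    """grip cowl with rim height zc at p and raise slowly"""
    if not held:
        r.open(); hop([p[0],p[1],zc+G],a)
    f0=r.state()['force'][2]; r.gripper_close(); r.pause(.2); s=r.state(); print('grip',s['grip_width'],s['grip_force'],s['eef_pos'].round(4))
    x,y,z=s['eef_pos']; r.servo_line([x,y,z+h],rate=.02); r.pause(.3); s=r.state(); print('lifted',s['grip_width'],'dFz',(s['force'][2]-f0).round(2),s['time'])
grip 0.03828684545732834 59.670889377593994 [0.4069 0.2971 0.2696]
lifted 0.038211873122615266 dFz -6.98 15.5083
(array([0.40942419, 0.29489836]), 0.028728343546390533, np.float64(0.07164279084758521), 221)
```

View pics/liftAs.png

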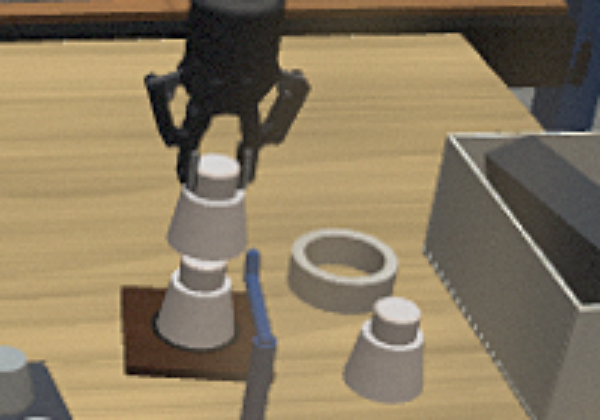

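The crop shows the upper cowl free of the lower one, which still stands on its pad at about (195,305). I'll place it, then do the rest in turn, checking the depth after each step.

```bash
cat >> h.py <<'E'
SP=[np.array(p) for p in np.load('spig.npy')]
def place(i,a=np.deg2rad(37)):
    p=SP[i]; hop([p[0],p[1],.012+G+.06],a)
    f0=r.state()['force']; r.servo_line([p[0],p[1],.012+G+.0015],rate=.05); r.pause(.2); s=r.state(); print('down',(s['force']-f0).round(1),s['eef_pos'].round(4))
    r.open(); r.pause(.2); r.servo_line([p[0],p[1],.33],rate=.15)
def check(i):
    im,X,m=look('wrist'); c,rad,z,n=disc(X,SP[i],.04,.075,.11); print('spigot',i,'cowl off',(c-SP[i]).round(4),'r',round(rad,4),'top',round(float(z),4),n,'t',r.state()['time'])
E
python3 - <<'E'
from h import *
place(1); s=r.state()['eef_pos']; r.servo_line([s[0]-.0,s[1],.43]); 
check(1)
im,X,m=look('top');print(disc(X,SP[1],.04,.075,.11),disc(X,(.404,.297),.05,.075,.11))
E
```

```text
down [ 0.7 -1.4 -0.4] [0.5968 0.1244 0.2388]
spigot 1 cowl off [-0.0002  0.0005] r 0.0201 top 0.086 1455 t 22.1167
(array([0.59237266, 0.12968594]), 0.01874799281358719, np.float64(0.0857878178118675), 77) (array([0, 0]), 0, 0, 0)
```

```bash
cat >> h.py <<'E'
def fetch(g,top,a,i,h=.06):
    """look from above at a cowl near g with expected top height, grip, lift, place on spigot i"""
    hop([g[0],g[1],.43],a); im,X,m=look('wrist'); c,rad,z,n=disc(X,g,.045,top-.008,top+.008); print('found',c.round(4),round(rad,4),round(float(z),4),n)
    if not(.018<rad<.0225 and abs(z-top)<.004): return False
    lift(c,top-.075,a,h)
    return True
E
python3 - <<'E'
from h import *
if fetch((.4067,.297),.087,np.pi/2,4): place(4); r.servo_line(list(r.state()['eef_pos'][:2])+[.43]); check(4)
if fetch((.4172,-.2732),.119,np.pi/2,2):
    hop([.4172,-.2732,.4],np.pi/2,.4)
    im,X,m=look('scene');cv2.imwrite('pics/liftB.png',cv2.resize(im[100:300,120:340],None,fx=2.5,fy=2.5)); print(disc(X,(.4172,-.2732),.04,.075,.1))
E
```

```text
found [0.4059 0.2971] 0.0201 0.086 1429
grip 0.03829330596079958 59.70550239086151 [0.4061 0.2972 0.2376]
lifted 0.03839633378955208 dFz -1.88 29.3083
down [-1.1 -1.   0.7] [0.4979 0.1098 0.2388]
spigot 4 cowl off [-0.     -0.0002] r 0.0203 top 0.0862 1451 t 35.8583
found [ 0.4172 -0.2732] 0.0203 0.118 1735
grip 0.038346018904184896 59.68592047691345 [ 0.4174 -0.2733  0.2696]
lifted 0.03839284449231977 dFz -0.64 43.3083
(array([ 0.41855147, -0.27361009]), 0.023496011272072792, np.float64(0.08583142693564234), 158)
```

View pics/liftB.png

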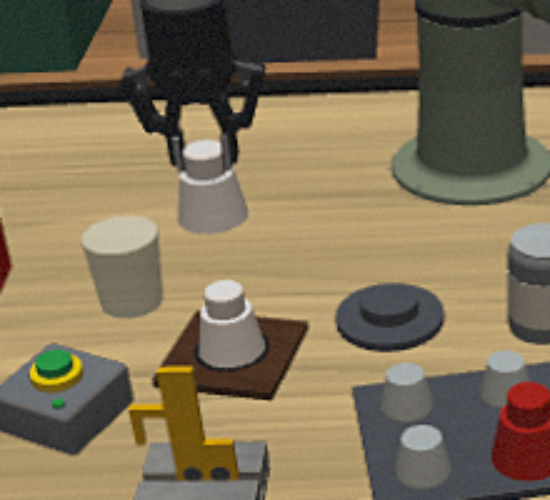

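The picture shows b2 held alone at (210,185), while b1 still stands upright on its pad at (230,325). I'll continue with the remaining three.

```bash
python3 - <<'E'
from h import *
up=lambda: r.servo_line(list(r.state()['eef_pos'][:2])+[.43])
place(0); up(); check(0)
if fetch((.4172,-.2732),.087,np.pi/2,2): place(2); up(); check(2)
r.open(); hop([.45,.44,.45],np.pi/2,.45); im,X,m=look('wrist')
P=X[(abs(X[...,0]-.48)<.12)&(abs(X[...,1]-.448)<.12)&(X[...,2]>.068)&(X[...,2]<.085)]
print(len(P),np.median(P,0).round(4)); g=np.median(P,0)[:2]
if len(P)>300 and fetch(g,.075,np.pi/2,3): place(3); up(); check(3)
hop([.5,.02,.45],np.pi/2,.45)
for i in range(6): check(i)
im,X,m=look('scene');cv2.imwrite('pics/cowls.png',im)
E
```

```text
down [-1.2 -0.1  1.3] [ 0.6257 -0.0729  0.2388]
spigot 0 cowl off [0.0004 0.0003] r 0.0202 top 0.0861 1457 t 50.5917
found [ 0.4168 -0.2727] 0.0202 0.0861 1421
grip 0.03811292180919015 59.676772356033325 [ 0.417  -0.2729  0.2376]
lifted 0.038163118677705915 dFz -0.9 58.0083
down [ 0.5 -0.  -0.7] [ 0.527  -0.0876  0.2388]
spigot 2 cowl off [ 0.     -0.0002] r 0.0201 top 0.0861 1451 t 64.9417
2169 [0.4738 0.467  0.0743]
found [0.4803 0.4499] 0.0201 0.0741 1325
grip 0.03808836581813245 59.97946858406067 [0.4806 0.4501 0.2257]
lifted 0.037959019226718876 dFz -1.86 73.8833
down [ 0.9 -0.  -0.1] [0.5124 0.0111 0.2388]
spigot 3 cowl off [-0.0001 -0.0004] r 0.0202 top 0.0861 1444 t 81.275
spigot 0 cowl off [0.0001 0.0006] r 0.0206 top 0.086 1062 t 82.45
spigot 1 cowl off [-0.0005 -0.0002] r 0.0206 top 0.0857 867 t 82.5
spigot 2 cowl off [0.0002 0.0006] r 0.0203 top 0.0861 1281 t 82.55
spigot 3 cowl off [-0.0001  0.    ] r 0.0202 top 0.086 1268 t 82.6
spigot 4 cowl off [ 0.0003 -0.0001] r 0.0206 top 0.0859 1334 t 82.65
spigot 5 cowl off [0.0003 0.0002] r 0.0203 top 0.0859 1083 t 82.7
```

View pics/cowls.png

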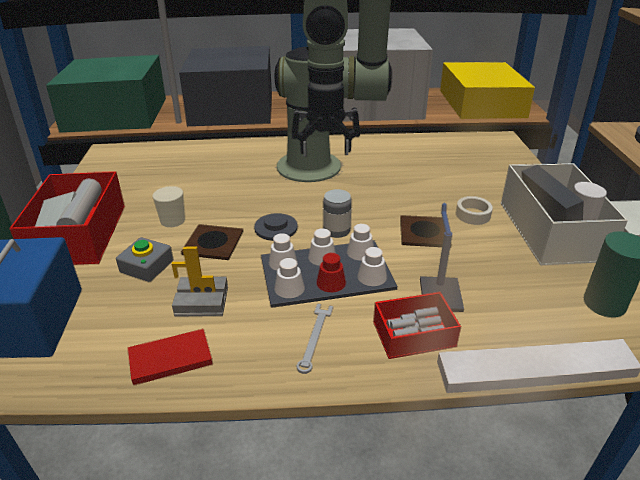

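All five cowls are home: the scene view shows the white tops at (282,243), (322,237), (362,232), (374,255) and (288,268), with the red one untouched at (331,270). Next is the bracket. I'll check IK first, including a tilt about the bar so it's set down instead of dropped into its swing.

```bash
cat >> h.py <<'E'
BETA=np.deg2rad(-7.74); MID=np.array([.5865,.2874,.155]); YB=np.array([-np.sin(BETA),np.cos(BETA),0]); XB=np.array([np.cos(BETA),np.sin(BETA),0])
def hang(a,tilt=0,up=0.,L=.291):
    """TCP pose with hook roof up above contact, tilted about the bar axis; a: tool closing angle"""
    T=Ro.from_rotvec(-tilt*XB); v=T.apply(.0265*YB+np.array([0,0,.006+up+L-.095])); return MID+v,ori(a,T)
E
python3 - <<'E'
from h import *
r.open(); a=np.deg2rad(-2); p=[.647,-.2806,.301]
for flip in(0,np.pi):
    print(flip,[None if j is None else j.round(2) for j in(r.ik([p[0],p[1],.5],ori(a+flip)),r.ik(p,ori(a+flip)),r.ik(*hang(BETA+flip,0,.15)),r.ik(*hang(BETA+flip,0)),r.ik(*hang(BETA+flip,np.deg2rad(20))),r.ik(*hang(BETA+flip,np.deg2rad(35))))])
E
```

```text
0 [array([-0.51,  0.62,  0.51,  1.46,  0.  ,  1.09]), array([-0.51,  0.69,  0.13,  1.02,  0.  ,  1.09]), array([0.38, 0.53, 0.38, 1.42, 0.  , 2.08]), array([0.38, 0.58, 0.08, 1.07, 0.  , 2.08]), array([ 0.51,  0.79,  0.4 ,  1.39, -0.28,  2.25]), array([ 0.59,  1.02,  0.71,  1.7 , -0.44,  2.39])]
3.141592653589793 [array([-0.51,  0.62,  0.51,  1.46,  0.  , -2.05]), array([-0.51,  0.69,  0.13,  1.02,  0.  , -2.05]), array([ 0.38,  0.53,  0.38,  1.42,  0.  , -1.06]), array([ 0.38,  0.58,  0.08,  1.07,  0.  , -1.06]), array([ 0.51,  0.79,  0.4 ,  1.39, -0.28, -0.89]), array([ 0.59,  1.02,  0.71,  1.7 , -0.44, -0.75])]
```

```bash
python3 - <<'E'
from h import *
a=np.deg2rad(-2); p=[.647,-.2806,.301]
r.movep([p[0],p[1],.45],ori(a)); r.servo_line([p[0],p[1],.34],rate=.1); r.servo_line(p,rate=.05)
f0=r.state()['force']; r.gripper_close(); r.pause(.2); s=r.state(); print(s['grip_width'],s['grip_force'],(s['force']-f0).round(1))
r.servo_line([p[0],p[1],.36],rate=.04); s=r.state(); print((s['force']-f0).round(1)); r.servo_line([p[0],p[1],.5],rate=.15)
q,o=hang(BETA,0,.145); r.movep(q,o); r.pause(.3)
q,o=hang(BETA,0,.06); r.servo_line(q,rate=.08); r.pause(.3); s=r.state(); print(s['grip_width'],s['eef_pos'].round(4),s['time'])
im,X,m=look('scene'); cv2.imwrite('pics/hang0.png',cv2.resize(im[100:320,380:500],None,fx=2.6,fy=2.6))
tim,T,m=look('top'); wim,W,m=look('wrist'); cv2.imwrite('pics/hang0w.png',wim)
for nm,Y in(('scene',X),('wrist',W)):
  for z0,z1,t in((.24,.275,'tab/arm'),(.185,.20,'lip')):
    P=Y[(abs(Y[...,0]-.59)<.03)&(abs(Y[...,1]-.3)<.06)&(Y[...,2]>z0)&(Y[...,2]<z1)]
    if len(P)>5: print(nm,t,len(P),P.min(0).round(4),P.max(0).round(4),cv2.minAreaRect(P[:,:2].astype(np.float32)))
E
```

```text
0.007082185574898952 59.85816299915314 [ 0.6 -0.2  1.8]
[-0.6  0.2 -2. ]
0.007106189230472806 [0.5901 0.3137 0.4173] 93.975
scene tab/arm 194 [0.5812 0.2969 0.2401] [0.6115 0.3286 0.2749] ((0.5989897847175598, 0.3100616931915283), (0.031691811978816986, 0.027557604014873505), 67.12847137451172)
scene lip 155 [0.58   0.2683 0.1851] [0.6013 0.3535 0.1999] ((0.5921716690063477, 0.3104804754257202), (0.08559860289096832, 0.014368986710906029), 83.13609313964844)
wrist tab/arm 3751 [0.5737 0.2984 0.2402] [0.6077 0.3297 0.275 ] ((0.5928434729576111, 0.31569576263427734), (0.028974533081054688, 0.029617927968502045), 25.73420524597168)
wrist lip 673 [0.5881 0.3275 0.1851] [0.599  0.3538 0.1999] ((0.5935690999031067, 0.34071430563926697), (0.02555163949728012, 0.007694132626056671), 82.14476013183594)
```

View pics/hang0.png

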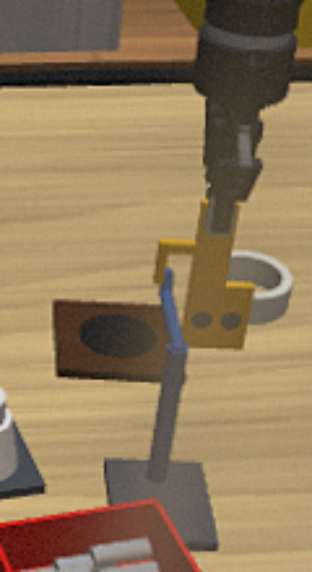

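View pics/hang0w.png

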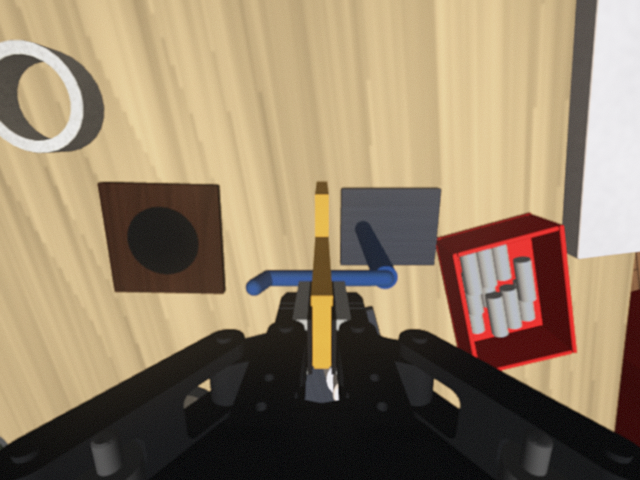

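The scene crop shows the hook straddling the line of the bar just above it, at about (165,260). The wrist view shows the plate square across the bar, which runs from (250,283) to (390,275). The cloud puts the bracket within 1 mm across the bar, so I'll lower, tilt and release.

```bash
python3 - <<'E'
from h import *
f0=r.state()['force']
for u in(.02,.002):
    q,o=hang(BETA,0,u); r.servo_line(q,rate=.04); r.pause(.2); print(u,(r.state()['force']-f0).round(1))
for t in range(4,37,4):
    q,o=hang(BETA,np.deg2rad(t),.0015); r.servo_line(q,rate=.04,frame=o); f=(r.state()['force']-f0); print(t,f.round(1))
    if np.linalg.norm(f)>20: break
r.pause(.3); print(r.state()['eef_pos'],q)
im,X,m=look('scene'); cv2.imwrite('pics/hang1.png',cv2.resize(im[100:320,380:560],None,fx=2.6,fy=2.6))
E
```

```text
0.02 [-0.3 -0.   0.5]
0.002 [-0.2  0.8  0.4]
4 [-0.3  0.5 -0.2]
8 [-0.   1.5  0. ]
12 [0.5 0.5 0.3]
16 [-0.6  0.6  0.3]
20 [-0.3  0.6  0.1]
24 [-0.  -0.1  0.2]
28 [-0.   0.6 -0.3]
32 [-0.4  0.7  0.2]
36 [-0.2 -0.1  1.4]
[0.60558676 0.42696635 0.30460562] [0.60549677 0.42716817 0.30405865]
```

View pics/hang1.png

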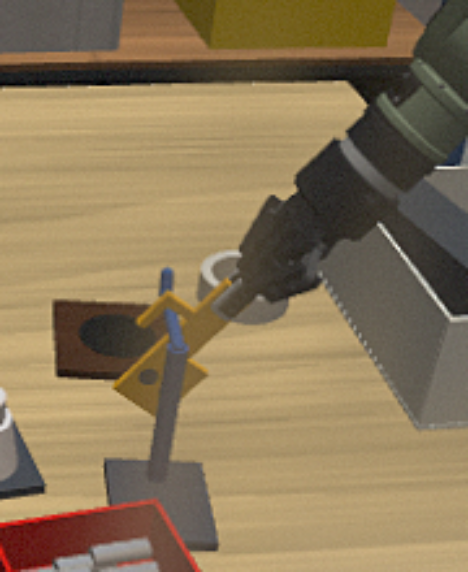

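The crop shows the hook over the bar at about (170,310), with the plate leaning 36° and clear of the post. Releasing now, then backing out along the tool axis.

```bash
python3 - <<'E'
from h import *
r.open(); r.pause(.5); s=r.state(); ax=Ro.from_quat(s['orientation']).apply([0,0,1]); print(s['grip_width'],s['grip_force'])
p=s['eef_pos']-ax*.12; r.servo_line(p,rate=.08); print('backed')
r.movep([.42,.25,.5],ori(BETA)); r.pause(.5)
im,X,m=look('scene'); cv2.imwrite('pics/hang2.png',cv2.resize(im[100:320,380:560],None,fx=2.6,fy=2.6)); print(r.state()['time'])
a=np.pi/2; b=best([.5096,-.4305,.45],a); print(b)
E
```

```text
0.08521428758810416 0.0Traceback (most recent call last):
  File "<stdin>", line 3, in <module>
cell.Unreachable: the arm cannot follow that straight line within its joint ranges
```

```bash
python3 - <<'E'
from h import *
s=r.state(); p0=np.array(s['eef_pos']); ax=Ro.from_quat(s['orientation']).apply([0,0,1])
print(s['qpos'].round(2))
for d in(.1,.08,.06,.05,.04,.03):
    try: r.servo_line(p0-ax*d,rate=.06); print('backed',d); break
    except r.Unreachable: continue
im,X,m=look('scene'); cv2.imwrite('pics/hang2.png',cv2.resize(im[100:320,380:560],None,fx=2.6,fy=2.6)); s=r.state();print(s['time'],s['qpos'].round(2),s['eef_pos'])
E
```

```text
[ 0.59  1.04  0.74  1.72 -0.45  2.4 ]
backed 0.06
103.6333 [ 0.62  1.15  1.11  1.99 -0.44  2.44] [0.61025318 0.46195218 0.3523334 ]
```

View pics/hang2.png

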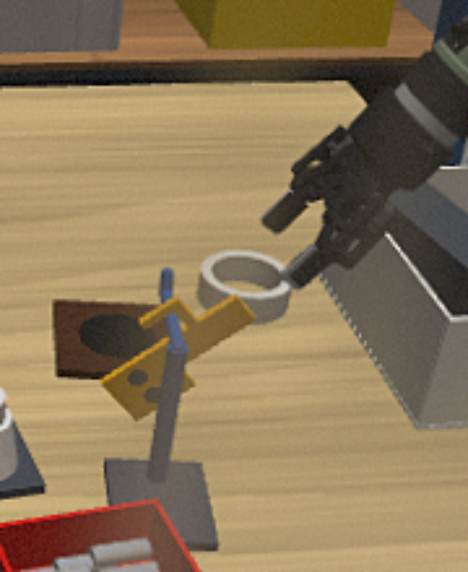

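The bracket hangs freely on the bar at (175,330) and the fingers are clear of its tab. I'll straighten the tool away from it, verify, then press the button.

```bash
python3 - <<'E'
from h import *
for p in([.56,.47,.45],[.53,.47,.43],[.5,.45,.43]):
    try: r.servo_line(p,rate=.1,frame=ori(BETA)); print(p); break
    except r.Unreachable: continue
r.movep([.40,.15,.5],ori(BETA))
up=r.ik([.5096,-.4305,.4],ori(best([.5096,-.4305,.4],0))); print(up)
r.movep([.40,-.2,.5],ori(best([.40,-.2,.5],0))); 
im,X,m=look('scene'); 
P=X[(abs(X[...,0]-.59)<.035)&(abs(X[...,1]-.31)<.11)&(X[...,2]>.07)&(X[...,2]<.24)];print(len(P),P.min(0).round(3),P.max(0).round(3))
hop([.51,-.4305,.4],0,.45); r.gripper_close(); im,W,m=look('wrist'); print('btn',disc(W,(.51,-.4305),.03,.068,.085),r.state()['time'])
im2,X,m=look('scene'); cv2.imwrite('pics/pre.png',im2)
print(r.state()['eef_pos'])
E
```

```text
[0.56, 0.47, 0.45]
[-0.81200924  0.551857    0.14797234  1.16691167  0.          0.75878708]
928 [0.555 0.234 0.07 ] [0.625 0.36  0.182]
btn (array([ 0.50895613, -0.43176147]), 0.01800503209233284, np.float64(0.07224741801335363), 1213) 109.9167
[ 0.5099896  -0.43051235  0.39993469]
```

View pics/pre.png

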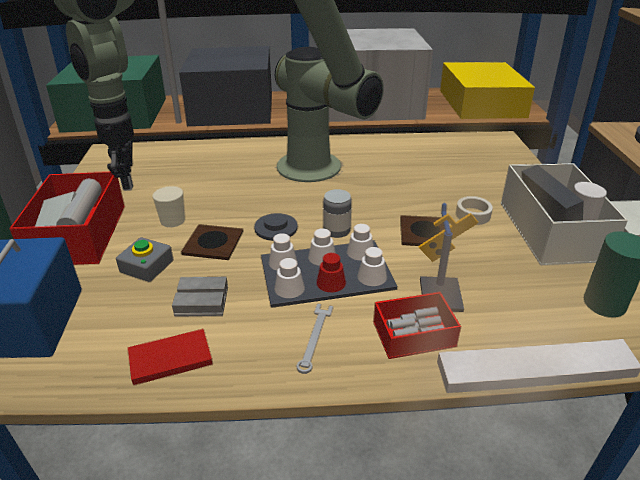

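The view shows all six cowls seated, the bracket hanging at about (445,238), and the other objects where they started. Pressing the button at (142,245).

```bash
python3 - <<'E'
from h import *
x,y=.509,-.4313
r.servo_line([x,y,.26],rate=.1); r.pause(.2); f0=r.state()['force'][2]
for z in np.arange(.248,.234,-.001):
    r.servo_line([x,y,z],rate=.02); s=r.state(); f=s['force'][2]-f0; print(round(z,4),s['eef_pos'][2].round(4),f.round(1))
    if f>15: break
r.pause(.3); r.servo_line([x,y,.40],rate=.08); r.pause(.5)
im,W,m=look('wrist'); print('btn',disc(W,(.51,-.4305),.03,.066,.085)[2])
im,X,m=look('scene');P=X[(abs(X[...,0]-.59)<.035)&(abs(X[...,1]-.31)<.11)&(X[...,2]>.07)&(X[...,2]<.24)];print(len(P),P.min(0).round(3),P.max(0).round(3),r.state()['time'])
E
```

```text
0.248 0.248 -0.3
0.247 0.247 -0.5
0.246 0.2462 1.5
0.245 0.2452 1.9
0.244 0.2441 3.1
0.243 0.2431 3.8
0.242 0.2421 3.1
0.241 0.2411 4.5
0.24 0.2401 4.8
0.239 0.2395 7.3
0.238 0.2394 11.3
0.237 0.2393 17.0
btn 0.07215970962353291
926 [0.556 0.235 0.07 ] [0.625 0.36  0.181] 118.3083
```

The button bottomed out after about 7 mm of travel and sprang back, and the bracket hasn't moved. Handing in.

```bash
python3 -c "
from cell import r
print(r.job_done())"
```

```text
the job is handed in; nothing more can be done
None
```

I handed the job in at about 118 s of the 210 s allowed: all five white cowls are on their own spigots, the yellow bracket hangs free on the blue bar, and the ready button was pressed fully and sprang back; the hand-in gave no verdict.

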